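# Set and lock the azimuth of a tilted cell stage

### The job

The reference cell has to be turned to the azimuth marked by the brass rider. Back off the stage's clamp screw about a quarter turn (no more than half a turn), turn the knurled cell carrier until the white pointer on its skirt stands at the rider, within half a scale division, and then screw the clamp fully tight again and let go. Leave the rider and the things lying round the stage where they are.

Things in the scene. Friction and masses are not known exactly. Their poses are not given: they have to be found in the camera images.
- azimuth_stage: Fixed stage: base plate 156 x 130 mm and a platform that leans 30 degrees towards the stage's front, lower edge. Origin: on the surface, 10 mm in front of the base plate's middle; x points to the stage's back (high side), y to its left, z up. The platform's normal (axis of carrier and clamp screw) is (-0.5, 0, 0.866) in this frame, up the slope is (0.866, 0, 0.5). Yaw up to 0.4 rad either way
- carrier_center (a point): Centre of the knurled round aluminium cell carrier, the knob: 42 mm across, 24 mm tall (12 mm either side of this point), dark solar cell on top. z is its turning axis, out of the leaning platform. Along the axis the black skirt's top (84 mm across) is 19.5 mm below this point, the clamp strap's top 11.5 mm below (9 when backed off); up the slope the strap comes to 26 mm from the axis
- pointer_tip (a point): Outer end of the white pointer line on the skirt's edge, 42 mm from the turning axis, 22 mm below the carrier's centre along it; turns with the carrier
- turntable (a joint): Angle of the carrier with its skirt and pointer, rad, positive anticlockwise seen from above; at 0 the pointer points straight down the slope to the stage's front. Free range -2.4 to 2.4, turns smoothly with light friction (0.03 N m) and stays where it is left; while the clamp is tight it is held (about 0.6 N m). Starts between -0.6 and -0.05
- rider_mark (a point): Set angle: the point on the skirt's edge that the brass rider's nose points at, on the same 42 mm circle as the pointer's end; the pointer is set when pointer_tip falls on this point. The rider is a brass block 10 mm wide clipped on the rim of the fixed graduated ring (115 mm across, black lines each 10 degrees, longer ones each 30 degrees); its nose ends 4 mm outside this point
- index_rider (a joint): Angle of the rider on the graduated ring, rad, same zero and sense as joint turntable; the pointer stands at the rider when the two are equal. Starts between 0.35 and 0.9; stiff (0.4 N m), not to be moved
- screw_center (a point): Centre of the grip of the clamp's thumb screw: black fluted head 25 mm across from 8 mm above to 5 mm below this point, narrower (16 mm) down to 12 mm below. z points out along its axis, parallel to the carrier's, 67 mm up the slope from it. The 18 mm wide dark steel clamp strap runs from under the screw down the slope to the skirt; its top is 21 mm below this point. 25 mm free all round it
- clamp_screw (a joint): Angle of the clamp screw, rad: 0 is fully tight against its stop, it grows as the screw is backed off (anticlockwise seen from above). The strap presses on the skirt, harder and harder, below about 0.8 and is clear above it. Starts between 0 and 0.1. Stiff: 0.2 N m to turn, 0.35 N m for the last bit of tightening, so grip it firmly (about 35 N); it stays where it is left. Range 0 to 5
- power_sensor: Black round sensor, 48 mm across and 26 mm tall, lying by; origin at the centre of its underside
- filter_frame: Square black framed filter, 50 x 50 x 9 mm, lying flat; origin at the centre of its underside
- post_holder: Black post holder with a steel post, 25 x 41 x 105 mm, standing upright; origin at the centre of its underside
- dropper_bottle: Amber dropper bottle with a black bulb, 32 mm across and 105 mm tall, standing upright; origin at the centre of its underside
- hex_key: Steel hex key, 30 x 87 x 5 mm, lying flat; origin at the centre of its underside

How it is judged:
On the way, in this order (a step that is already met when the one before it is completed fails the run):
1. the clamp screw is backed off until the strap is clear of the skirt (value of joint clamp_screw above 0.9 rad), for 0.1 s.
2. with the clamp still loose, the pointer stands at the rider within half a division (value of joint clamp_screw above 0.85 rad and distance between pointer_tip and rider_mark below 0.0037 m and velocity of joint turntable between -0.05 and 0.05 rad/s), for 0.3 s.
At the end, for the whole second after the job is handed in: The pointer stands at the rider, which is where it was, within half a scale division (5 degrees, 3.7 mm at the pointer's end), the carrier is at rest and the clamp screw is tight again (within 0.2 rad of its stop) (distance between pointer_tip and rider_mark below 0.0037 m and value of joint clamp_screw below 0.2 rad and velocity of joint turntable between -0.02 and 0.02 rad/s and distance of rider_mark from where it was at the start of the episode below 0.002 m); the robot touches nothing.
It fails at once if the clamp screw is backed off more than about half a turn (value of joint clamp_screw above 3.4 rad).
It fails at once if the brass rider is shifted (distance of rider_mark from where it was at the start of the episode above 0.002 m).
It fails at once if one of the things round the stage is knocked away or over (distance of any of power_sensor, filter_frame, post_holder, dropper_bottle, hex_key from where it was at the start of the episode above 0.015 m).
It also fails if it takes over 64 s, if anything falls off the work surface, if the arm or the gripper's body presses on something with over 40 N, if the wrist force passes 120 N, or if a joint passes its speed limit or range.

### The arm

A 7-joint arm with a two-finger parallel gripper is mounted at the origin on a cart in front of the work surface, level with it; the furniture and walls round the work are solid. World frame = base frame: x ahead of the robot, y to its left, z up, the work surface at z = 0. Lengths are in m, angles in rad, forces in N, time in s.
With the tool pointing down it reaches from about 0.4 to 0.85 m from the base axis. Payload 10.4 kg.
Tool frame: the origin (TCP) lies midway between the tips of the shut fingers; the grasp point (between the pads) lies manip.grip_depth behind it (manip.grip_depth is the distance from the TCP to the grasp point, in m); z points along the fingers, x is the direction in which the jaws open and shut, and the axes are right-handed (so a half turn about z gives the same grasp; the last joint's range is limited). The gripper opens to 85 mm and grips with 20 to 120 N. Pads are 22 mm wide; open, the fingers measure 114 mm over their backs; the gripper's body (76 mm by 85 mm) begins 54 mm behind the grasp point. The pads swing forward as they close: fully open they stand 13 mm farther back than shut.
Start: joints at [1.268, 0.332, -0.065, 1.46, 0.022, 1.35, -0.088], TCP at [0.173, -0.601, 0.231] pointing down, gripper open.
Joint ranges: [-2.6, 2.6], [-0.5, 2.12], [-1.47, 1.34], [0.16, 2.42], [-1.27, 4.41], [0.06, 2.06], [-2.6, 2.6]. Speed limits (rad/s): [2.22, 2.22, 2.79, 2.79, 3.14, 3.14, 3.14].

### API

Orientations are given as a unit quaternion [x, y, z, w].
In Python, from workcell import manip gives the robot as it stands. The module is installed in compiled form; this text tells all that it offers.
- The arm moves only by the tool send_rows, never from a script. Its argument "steps" is a list of rows, each a list of 2 entries, a list of its own where there are three numbers: the shift along the tool's x, y, z in m, then the turn about the tool's z in rad. In form: [[[x, y, z], spin], ...]. A call has exactly 8 rows; each row is the pose to reach, as a shift and turn from the pose commanded when the call began, along the tool's axes at that moment; what a row does not reach only later rows make up. A row lasts 1/8 s, in which the tool goes at most 62.5 mm and 10.7 degrees, less where a joint would pass 70% of its speed; a pose out of reach is approached as far as the arm can. A call with a gripper value outside its range is refused whole. "hand" is the opening, from 0 (shut) to 1 (fully open), set as the call begins (left out, the last holds). The fingers move at their own pace and stop on an object; "force" is the grip in N (left out, the last holds). Time passes only in rows, so rows that repeat a pose let the fingers close, or fill a call up. It gives the time, the measured TCP pose, the force and the opening at its end, in the units of the state.
- manip.get_obs(): the state, without advancing time (a new reading comes with each control period).
- manip.camera(name): name is "scene" or "side" or "wrist"; returns (picture, depth): 420x560x3 uint8, red, green, blue; 420x560 float32, m along the optical axis (not along the pixel's ray), 0 where there is no reading.
- manip.camera_info(name): a dict with "intrinsics" (3x3 intrinsics, pixels), "dist_coeffs" ([k1, k2, p1, p2, k3] as OpenCV has them; the pictures are not rectified), "pose" (4x4, takes a point from camera to world coordinates); the wrist camera has in their place "T_tool_cam" (4x4, takes a point from camera to tool coordinates, whose origin is the TCP and whose axes are the tool frame's). Camera axes: x right, y up, looking along -z (the intrinsics and any distortion apply to the point x, -y, -z); pixel columns grow to the right and rows downward; lengths in m; the calibration is good to about 2 mm. A picture is of the moment at which its call begins: read the wrist's pose just before it. camera_info takes no time and is no camera call.
- manip.hand_in(): hands the job in, once; it reports no verdict.
The state is a dict: "clock": time; "joint_pos": joint angles; "joint_velocities": joint speeds; "tau": joint torques, N m; "position": TCP position; "ee_rot": TCP orientation; "ft_force": force on the tool from outside, world axes, zero at the start; "torque": the same for the moment, N m; "grip_width": opening from 0.0 (shut) to 1.0 (fully open).
Only numpy, scipy, OpenCV 4.12 (cv2) and the standard library are available. Lean on these libraries where they do the work, as an engineer would, in place of code of your own. Each camera call takes 0.05 s, during which the arm holds its last target.

## Working session

There is one attempt and no reset: what is moved stays moved. The work goes in short steps, Python scripts to look and compute and a tool call to move; the robot and the scene stay as the last step left them, time stands still between calls to the robot, and variables do not carry over. Pictures are saved under pics/ and viewed, and the job is handed in when it is done.

Besides the shell and the picture viewer there is one more tool, called after "Request:" as a command line: name --argument value ..., lists and objects as JSON in quotes. send_rows: Moves the arm, as the interface text tells. Its arguments: {"type":"object","properties":{"steps":{"type":"array"},"hand":{"type":"number"},"force":{"type":"number"}},"required":["steps"]}

```bash
mkdir -p pics; python3 - <<'E'
from workcell import manip
import cv2,numpy as np,pickle
o=manip.get_obs();print(o, manip.grip_depth)
d={}
for n in ["scene","side","wrist"]:
    p,z=manip.camera(n);i=manip.camera_info(n);d[n]=(p,z,i);cv2.imwrite(f"pics/{n}0.png",p[:,:,::-1]);print(n,i)
pickle.dump((o,d),open("s0.pkl","wb"))
E
```

```text
{'clock': 0.0, 'joint_pos': array([ 1.2683896 ,  0.33285955, -0.06469137,  1.46095074,  0.02161215,
        1.34993531, -0.08847493]), 'joint_velocities': array([ 0.00177226, -0.0012627 , -0.00033306,  0.00010848, -0.00018252,
       -0.00019386,  0.00094712]), 'tau': array([ 1.40216689e-04, -6.25445437e+01,  4.91598272e-02, -3.91605520e+01,
        1.60926796e-02,  9.84263315e-03,  4.67597408e-05]), 'position': array([ 0.17248267, -0.60032126,  0.23051913]), 'ee_rot': array([ 7.98814247e-01, -6.01577317e-01, -6.06401580e-04, -4.03782086e-04]), 'ft_force': array([-0.09336032, -0.9273424 , -0.09063299]), 'torque': array([ 0.0066943 , -0.03088572, -0.02467747]), 'grip_width': 1.0022620246115133} 0.0187
scene {'intrinsics': array([[506.71739802,   0.        , 281.43446444],
       [  0.        , 506.71739802, 218.34621129],
       [  0.        ,   0.        ,   1.        ]]), 'dist_coeffs': array([-0.18276568,  0.        ,  0.        ,  0.        ,  0.        ]), 'pose': array([[-0.65475048,  0.52204368, -0.54660059,  0.00918649],
       [-0.75573489, -0.43980551,  0.48521736,  0.370554
[... 653 characters left out ...]
     [ 0.00000000e+00,  0.00000000e+00,  0.00000000e+00,
         1.00000000e+00]])}
wrist {'intrinsics': array([[320.79599815,   0.        , 282.76361654],
       [  0.        , 320.79599815, 212.88544102],
       [  0.        ,   0.        ,   1.        ]]), 'dist_coeffs': array([0.01402959, 0.        , 0.        , 0.        , 0.        ]), 'T_tool_cam': array([[ 9.99999990e-01,  1.40336049e-04,  3.16498911e-05,
         2.32961445e-04],
       [ 1.43555614e-04, -9.59107690e-01, -2.83041373e-01,
        -7.32072127e-02],
       [-9.36525395e-06,  2.83041374e-01, -9.59107700e-01,
        -1.42686380e-01],
       [ 0.00000000e+00,  0.00000000e+00,  0.00000000e+00,
         1.00000000e+00]])}
```

View pics/scene0.png

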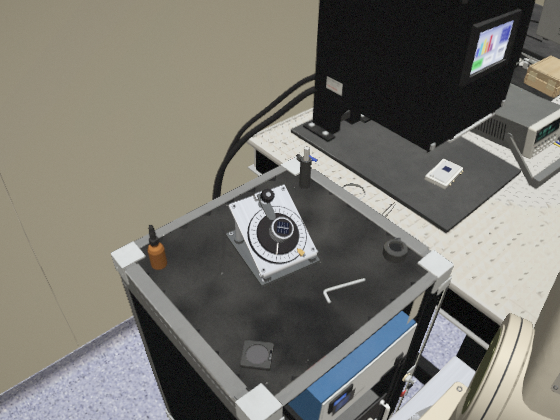

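View pics/side0.png

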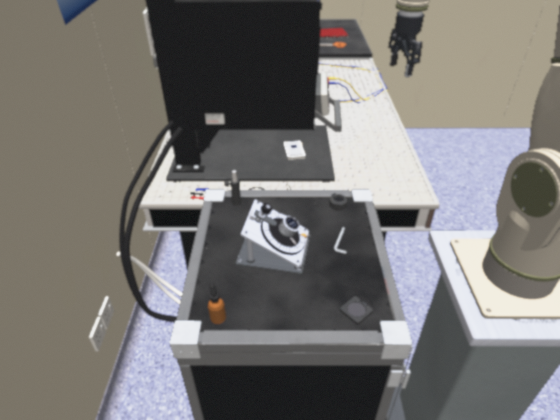

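View pics/wrist0.png

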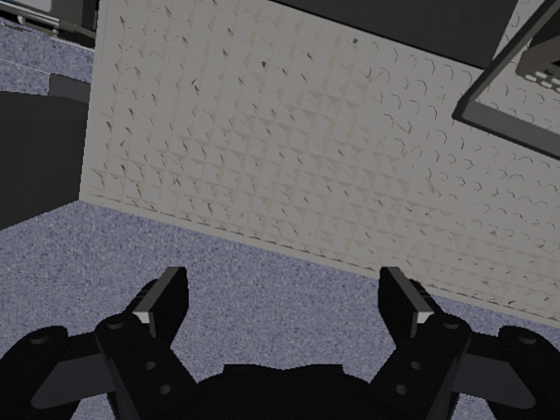

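```bash
cat > h.py <<'E'
import numpy as np,cv2
from scipy.spatial.transform import Rotation as R
def ray(i,uv,P=None):
    P=i["pose"] if P is None else P
    n=cv2.undistortPoints(np.array([[uv]],float),i["intrinsics"],i["dist_coeffs"])[0,0]
    d=P[:3,:3]@np.array([n[0],-n[1],-1]); return P[:3,3],d
def pt(i,uv,z,P=None):
    o,d=ray(i,uv,P); return o+d*z
def onplane(i,uv,p0,n,P=None):
    o,d=ray(i,uv,P); return o+d*(np.dot(p0-o,n)/np.dot(d,n))
def proj(i,X,P=None):
    P=i["pose"] if P is None else P
    c=P[:3,:3].T@(np.asarray(X)-P[:3,3]); c=np.array([c[0],-c[1],-c[2]])
    return cv2.projectPoints(c.reshape(1,1,3),np.zeros(3),np.zeros(3),i["intrinsics"],i["dist_coeffs"])[0].ravel()
def wpose(o,i):
    T=np.eye(4);T[:3,:3]=R.from_quat(o["ee_rot"]).as_matrix();T[:3,3]=o["position"];return T@i["T_tool_cam"]
E
python3 - <<'E'
import pickle,cv2,numpy as np
from h import *
o,d=pickle.load(open("s0.pkl","rb"))
print(R.from_quat(o["ee_rot"]).as_matrix().round(3))
p,z,i=d["scene"]
c=p[175:290,215:330];cv2.imwrite("pics/sc.png",cv2.resize(c[:,:,::-1],None,fx=5,fy=5,interpolation=cv2.INTER_CUBIC))
p2=d["side"][0][185:285,225:325];cv2.imwrite("pics/sd.png",cv2.resize(p2[:,:,::-1],None,fx=5,fy=5,interpolation=cv2.INTER_CUBIC))
# cloud in stage region, list plane fit on white platform
pts=[]
for v in range(175,290):
  for u in range(215,330):
    if z[v,u]>0: pts.append(np.r_[pt(i,(u,v),z[v,u]),u,v,p[v,u].mean()])
pts=np.array(pts);np.save("pts.npy",pts)
print(pts[:,:3].min(0),pts[:,:3].max(0))
w=pts[(pts[:,5]>150)&(pts[:,2]>0.02)]
best=0;rng=np.random.default_rng(0)
for _ in range(500):
    a=w[rng.choice(len(w),3,False),:3];n=np.cross(a[1]-a[0],a[2]-a[0]);n/=np.linalg.norm(n)+1e-9
    m=abs((w[:,:3]-a[0])@n)<.002
    if m.sum()>best:best=m.sum();bm=m
c=w[bm,:3].mean(0);n=np.linalg.svd(w[bm,:3]-c)[2][2];n*=np.sign(n[2])
print(best,len(w),c,n)
E
```

```text
[[ 0.276 -0.961 -0.   ]
 [-0.961 -0.276  0.001]
 [-0.001  0.    -1.   ]]
[ 0.39577649 -0.53251019 -0.42451632] [1.17394359 0.06633882 0.1397448 ]
1336 2986 [ 0.54733905 -0.07087502  0.06780265] [-0.49269545  0.09362037  0.8651511 ]
```

View pics/sc.png

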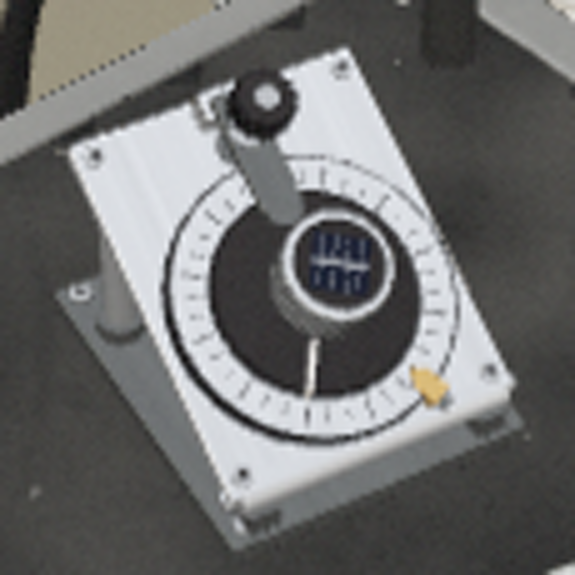

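View pics/sd.png

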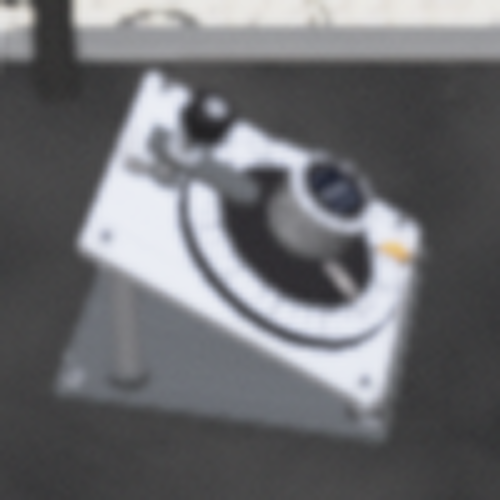

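```bash
python3 - <<'E'
import pickle,cv2,numpy as np
from h import *
o,d=pickle.load(open("s0.pkl","rb"))
p,z,i=d["scene"]
def P(u,v):
    uu,vv=int(round(u)),int(round(v));return pt(i,(u,v),np.median(z[vv-1:vv+2,uu-1:uu+2])).round(4)
for nm,c in dict(knobtop=(338,268),screwtop=(267,97),rider=(432,388),ptr=(309,396)).items():
    print(nm,P(215+c[0]/5,175+c[1]/5))
for nm,c in dict(box1=(320,95),box2=(440,140),boxtop=(330,10),post=(306,155),bottle=(154,235),sensor=(396,248),hex=(340,290),filt=(257,352)).items(): print(nm,P(*c))
E
```

```text
knobtop [ 0.5023 -0.0705  0.0944]
screwtop [ 0.5573 -0.0829  0.1335]
rider [ 0.4718 -0.0919  0.0406]
ptr [ 0.4944 -0.0502  0.0466]
box1 [ 0.846  -0.5025  0.0661]
box2 [ 0.4391 -0.4463  0.161 ]
boxtop [ 0.7398 -0.4053  0.3539]
post [ 0.6479 -0.2647  0.088 ]
bottle [0.6534 0.113  0.0803]
sensor [ 0.3725 -0.2563  0.0206]
hex [ 0.3818 -0.1096 -0.0006]
filt [0.3751 0.0949 0.0055]
```

Request:
send_rows --steps '[[[-0.05,-0.03,-0.01],0.06],[[-0.1,-0.06,-0.02],0.12],[[-0.15,-0.095,-0.03],0.18],[[-0.2,-0.13,-0.04],0.24],[[-0.255,-0.165,-0.04],0.3],[[-0.308,-0.2,-0.04],0.36],[[-0.308,-0.2,-0.04],0.42],[[-0.308,-0.2,-0.04],0.467]]' --hand 0.5 --force 40

```text
clock: 1.15
position: [0.28, -0.2487, 0.2714]
ee_rot: [-0.638, 0.77, -0.0, -0.0]
ft_force: [-1.0, -0.6, -0.2]
grip_width: 0.502
```

Request:
send_rows --steps '[[[-0.04,-0.03,0.0],0],[[-0.08,-0.065,0.0],0],[[-0.125,-0.1,0.01],0],[[-0.17,-0.135,0.02],0],[[-0.216,-0.173,0.02],0],[[-0.216,-0.173,0.02],0],[[-0.216,-0.173,0.02],0],[[-0.216,-0.173,0.02],0]]'

```text
clock: 2.15
position: [0.4893, -0.0707, 0.2514]
ee_rot: [-0.637, 0.771, -0.0, -0.0]
ft_force: [0.4, 0.7, -0.2]
grip_width: 0.504
```

```bash
cat > look.py <<'E'
import sys,pickle,cv2
from workcell import manip
from h import *
def look(tag,name="wrist"):
    o=manip.get_obs();p,z=manip.camera(name);i=manip.camera_info(name)
    cv2.imwrite(f"pics/{name}_{tag}.png",p[:,:,::-1]);pickle.dump((o,p,z,i),open(f"{name}_{tag}.pkl","wb"))
    print(o["clock"],o["position"].round(4),R.from_quat(o["ee_rot"]).as_matrix()[:,0].round(3),o["joint_pos"].round(2),o["ft_force"].round(1),o["grip_width"])
    return o,p,z,i
if __name__=="__main__": look(sys.argv[1],*sys.argv[2:])
E
python3 look.py a
```

```text
2.15 [ 0.4893 -0.0707  0.2514] [-0.188 -0.982  0.001] [ 0.77  0.09 -0.75  1.73  0.06  1.35 -1.75] [ 0.4  0.7 -0.2] 0.5043914736250442
```

View pics/wrist_a.png

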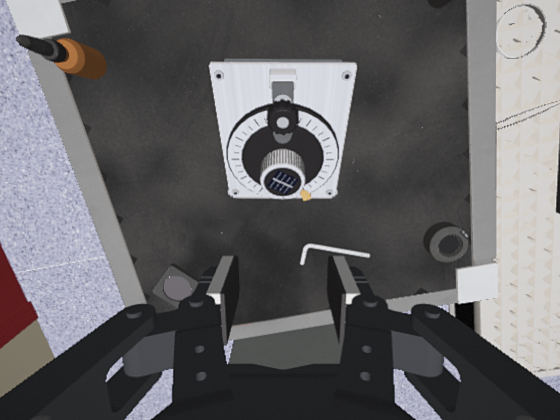

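```bash
python3 - <<'E'
import pickle,cv2,numpy as np
from h import *
o,p,z,i=pickle.load(open("wrist_a.pkl","rb"))
T=wpose(o,i)
c=p[50:210,200:365];cv2.imwrite("pics/wa.png",cv2.resize(c[:,:,::-1],None,fx=4.5,fy=3.7,interpolation=cv2.INTER_CUBIC) if 0 else cv2.resize(c[:,:,::-1],None,fx=3.6,fy=3.6,interpolation=cv2.INTER_CUBIC))
# platform plane
vv,uu=np.mgrid[50:210,200:365];X=np.array([pt(i,(u,v),z[v,u],T) for u,v in zip(uu.ravel(),vv.ravel())]);col=p[50:210,200:365].reshape(-1,3)
w=(col.min(1)>170)&(X[:,2]>.02);Y=X[w];rng=np.random.default_rng(0);best=0
for _ in range(500):
    a=Y[rng.choice(len(Y),3,False)];n=np.cross(a[1]-a[0],a[2]-a[0]);n/=np.linalg.norm(n)+1e-9
    m=abs((Y-a[0])@n)<.0015
    if m.sum()>best:best=m.sum();bm=m
c0=Y[bm].mean(0);n=np.linalg.svd(Y[bm]-c0)[2][2];n*=np.sign(n[2]);print("plane",best,c0,n,"yaw",np.arctan2(-n[1],-n[0])+0)
yaw=np.arctan2(n[1],n[0])-np.pi; yaw=(yaw+np.pi)%(2*np.pi)-np.pi;print(yaw)
h=(X-c0)@n
# knob top points: height above plane histogram
for lo in np.arange(-.005,.06,.0025): print(round(lo,4),((h>lo)&(h<=lo+.0025)).sum(),end='; ')
print()
np.savez("wa.npz",X=X,h=h,n=n,c0=c0,uv=np.c_[uu.ravel(),vv.ravel()],col=col)
E
```

```text
plane 6864 [ 0.57069846 -0.08494735  0.08393667] [-0.48907923  0.09541586  0.8670048 ] yaw -0.19267272070139396
-0.19267272070139363
-0.005 189; -0.0025 3731; 0.0 3683; 0.0025 279; 0.005 672; 0.0075 2582; 0.01 1684; 0.0125 954; 0.015 54; 0.0175 228; 0.02 338; 0.0225 75; 0.025 65; 0.0275 61; 0.03 71; 0.0325 77; 0.035 67; 0.0375 121; 0.04 158; 0.0425 1090; 0.045 152; 0.0475 194; 0.05 526; 0.0525 5; 0.055 0; 0.0575 0;
```

View pics/wa.png

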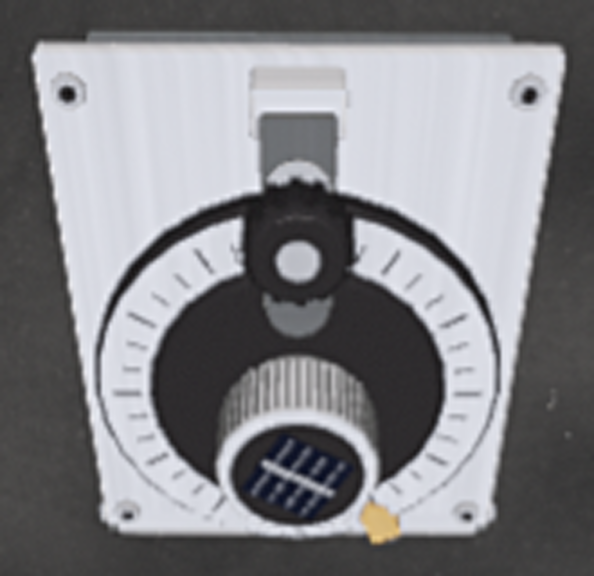

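```bash
python3 - <<'E'
import pickle,cv2,numpy as np
from h import *
d=np.load("wa.npz");X,h,n,c0=d["X"],d["h"],d["n"],d["c0"]
yaw=-0.19; xs=np.array([np.cos(yaw),np.sin(yaw),0]);ys=np.array([-np.sin(yaw),np.cos(yaw),0])
A=-.5*xs+.866025*np.array([0,0,1]);U=.866025*xs+.5*np.array([0,0,1])
def circ(m):
    q=np.c_[(X[m]-c0)@U,(X[m]-c0)@ys].astype(np.float32)
    (c,r)=cv2.minEnclosingCircle(q);return c,r,(X[m]-c0)@A
m=(h>.0415)&(h<.0465)
q=np.c_[(X-c0)@U,(X-c0)@ys]
mk=m&(np.hypot(*(q-np.median(q[m],0)).T)<.024)
c,r,hh=circ(mk);print("knob",c,r,np.median(hh),mk.sum())
KC=c0+U*c[0]+ys*c[1]+A*(np.median(hh)-.012)
ms=(h>.048);c,r,hh=circ(ms);print("screw",c,r,np.median(hh))
ST=c0+U*c[0]+ys*c[1]+A*np.median(hh)
print("KC",KC,"screw top",ST,"diff along U,y,A",(ST-KC)@U,(ST-KC)@ys,(ST-KC)@A)
print("pred SC",KC+.067*U+.0095*A)
np.savez("geo.npz",KC=KC,yaw=yaw)
# scene angles
o,dd=pickle.load(open("s0.pkl","rb"));p,z,i=dd["scene"]
P0=KC-.022*A
def ang(uv,P=None,ii=i):
    x=onplane(ii,uv,P0,A,P)-P0;return np.arctan2(-(x@ys),-(x@U)),np.hypot(x@ys,x@U)
# knob top check in scene
print("knob scene",proj(i,KC+.012*A),"seen",(215+338/5,175+268/5))
for nm,cc in dict(ptip=(309,396),pin=(314,345),nose=(412,372),rtail=(440,402)).items():print(nm,ang((215+cc[0]/5,175+cc[1]/5)))
E
```

```text
knob (-0.05024617910385132, -0.0003661145456135273) 0.021269869059324265 0.044221655766650506 1186
screw (0.07473573833703995, -0.0005759138730354607) 0.07222940027713776 0.050882711687547225
KC [ 0.51207705 -0.07404611  0.08671834] screw top [ 0.60916445 -0.09293159  0.16537024] diff along U,y,A 0.12498183003166277 -0.00020979932742190257 0.018661042869820725
pred SC [ 0.56439202 -0.08410732  0.12844557]
knob scene [282.23870985 225.81109661] seen (282.6, 228.6)
ptip (np.float64(-0.4854992182845968), np.float64(0.04439161811300648))
pin (np.float64(-0.4314105522823837), np.float64(0.024403556483189297))
nose (np.float64(0.4246148872722664), np.float64(0.05026841895349783))
rtail (np.float64(0.4013118280847224), np.float64(0.06564604990084756))
```

```bash
python3 - <<'E'
import pickle,cv2,numpy as np
from h import *
g=np.load("geo.npz");KC=g["KC"];yaw=float(g["yaw"])
xs=np.array([np.cos(yaw),np.sin(yaw),0]);ys=np.array([-np.sin(yaw),np.cos(yaw),0])
A=-.5*xs+.866025*np.array([0,0,1]);U=.866025*xs+.5*np.array([0,0,1])
o,p,z,i=pickle.load(open("wrist_a.pkl","rb"));T=wpose(o,i)
print("pred screw top px",proj(i,KC+.067*U+.0185*A,T),"seen 282.8 122.8", pt(i,(282.8,122.8),z[123,283],T),KC+.067*U+.0185*A)
P0=KC-.022*A
def ang(uv,ii,P,P0=P0):
    x=onplane(ii,uv,P0,A,P)-P0;return np.arctan2(-(x@ys),-(x@U)),np.hypot(x@ys,x@U)
for cc in [(362,516),(368,505),(385,538),(381,520)]: print("wrist rider",ang((200+cc[0]/3.6,50+cc[1]/3.6),i,T))
o,dd=pickle.load(open("s0.pkl","rb"));p,z,i=dd["scene"]
for cc in [(309,396),(314,345),(412,372),(440,402)]:print(ang((215+cc[0]/5-.4,175+cc[1]/5-2.8),i,None))
E
```

```text
pred screw top px [281.88143175 120.02096944] seen 282.8 122.8 [ 0.55780488 -0.08356474  0.13532028] [ 0.559973   -0.08325745  0.1362398 ]
wrist rider (np.float64(0.40992781052577154), np.float64(0.0520730153445185))
wrist rider (np.float64(0.4790468580299325), np.float64(0.04861511718440984))
wrist rider (np.float64(0.4608865738214177), np.float64(0.06392311246533142))
wrist rider (np.float64(0.4957558930944041), np.float64(0.056225860492618164))
(np.float64(-0.5093472615051118), np.float64(0.039071081087517265))
(np.float64(-0.46532673363905064), np.float64(0.01896926349390971))
(np.float64(0.5055535046041039), np.float64(0.04639144442885522))
(np.float64(0.46056566653556835), np.float64(0.06166587528546915))
```

Request:
send_rows --steps '[[[0,-0.037,0],0.15],[[-0.001,-0.074,0.02],0.3],[[-0.001,-0.074,0.05],0.4],[[-0.001,-0.074,0.08],0.4],[[-0.001,-0.074,0.105],0.4],[[-0.001,-0.074,0.125],0.4],[[-0.001,-0.074,0.141],0.4],[[-0.001,-0.074,0.141],0.4]]' --hand 0.5

```text
clock: 3.2
position: [0.5623, -0.0824, 0.1095]
ee_rot: [-0.472, 0.882, 0.0, -0.001]
ft_force: [-0.5, 0.2, 0.2]
grip_width: 0.502
```

```bash
python3 look.py b; python3 look.py b side
```

```text
3.2 [ 0.5623 -0.0824  0.1095] [-0.554 -0.832  0.001] [ 0.63  0.39 -0.68  1.73  0.27  1.12 -2.29] [-0.5  0.2  0.2] 0.5022037116710005
3.25 [ 0.5629 -0.0823  0.1105] [-0.554 -0.832  0.   ] [ 0.63  0.39 -0.68  1.73  0.27  1.12 -2.29] [-0.1 -0.1  0.4] 0.49703948490944705
```

View pics/wrist_b.png

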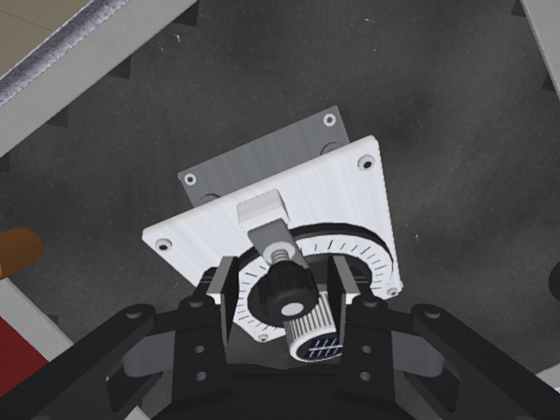

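View pics/side_b.png

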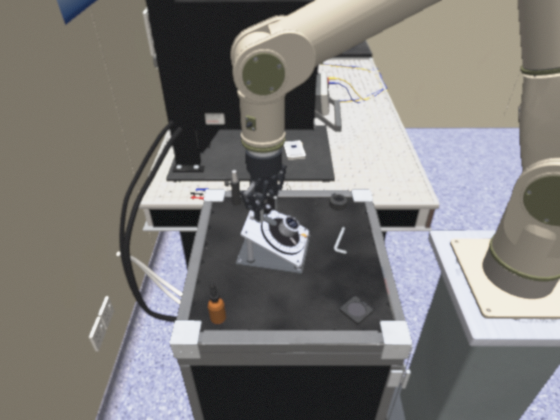

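Request:
send_rows --steps '[[[0,0,0],0],[[0,0,0],0],[[0,0,0],0],[[0,0,0],0],[[0,0,0],0],[[0,0,0],0],[[0,0,0],0],[[0,0,0],-0.1]]' --hand 0.0 --force 45

```text
clock: 4.3
position: [0.5619, -0.0848, 0.1115]
ee_rot: [-0.515, 0.857, -0.001, -0.002]
ft_force: [-10.1, -7.3, 10.9]
grip_width: 0.258
```

```bash
python3 look.py c
```

```text
4.3 [ 0.5619 -0.0848  0.1115] [-0.469 -0.883  0.004] [ 0.65  0.39 -0.7   1.73  0.28  1.13 -2.2 ] [-10.1  -7.3  10.9] 0.25808055540939207
```

View pics/wrist_c.png

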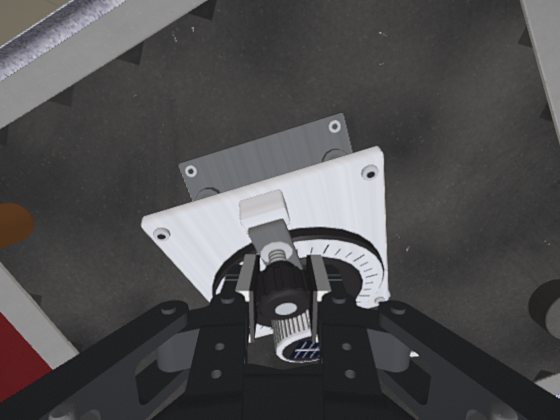

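Request:
send_rows --steps '[[[0,0,0],-0.1],[[0,0,0],-0.2],[[0,0,0],-0.3],[[0,0,0],-0.4],[[0,0,0],-0.5],[[0,0,0],-0.6],[[0,0,0],-0.7],[[0,0,0],-0.7]]'

```text
clock: 5.35
position: [0.5631, -0.0837, 0.1107]
ee_rot: [0.778, -0.629, 0.001, 0.0]
ft_force: [-0.2, -3.9, -0.9]
grip_width: 0.262
```

```bash
python3 look.py d
```

```text
5.35 [ 0.5631 -0.0837  0.1107] [ 0.209 -0.978  0.002] [ 0.74  0.43 -0.82  1.72  0.35  1.14 -1.55] [-0.2 -3.9 -0.9] 0.26181590007707195
```

View pics/wrist_d.png

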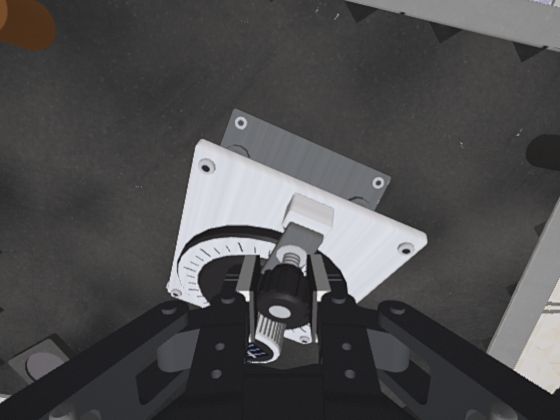

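Request:
send_rows --steps '[[[0,0,0],0],[[0,0,0],0],[[0,0,0],0],[[0,0,0],0.17],[[0,0,0],0.34],[[0,0,0],0.51],[[0,0,0],0.68],[[0,0,0],0.8]]' --hand 0.5

```text
clock: 6.4
position: [0.5629, -0.0819, 0.1104]
ee_rot: [-0.47, 0.883, 0.0, 0.0]
ft_force: [0.2, -0.2, -0.7]
grip_width: 0.503
```

Request:
send_rows --steps '[[[0,0,0],0],[[0,0,0],0],[[0,0,0],0],[[0,0,0],0],[[0,0,0],0],[[0,0,0],-0.08],[[0,0,0],-0.2],[[0,0,0],-0.32]]' --hand 0.0

```text
clock: 7.4
position: [0.562, -0.0845, 0.1102]
ee_rot: [-0.609, 0.794, -0.0, -0.001]
ft_force: [2.7, -4.5, -4.8]
grip_width: 0.254
```

Request:
send_rows --steps '[[[0,0,0],-0.1],[[0,0,0],-0.2],[[0,0,0],-0.3],[[0,0,0],-0.4],[[0,0,0],-0.48],[[0,0,0],-0.48],[[0,0,0],-0.48],[[0,0,0],-0.48]]'

```text
clock: 8.4
position: [0.5626, -0.084, 0.11]
ee_rot: [0.778, -0.629, 0.0, 0.001]
ft_force: [-0.3, -5.3, -1.1]
grip_width: 0.261
```

```bash
python3 look.py e
```

```text
8.4 [ 0.5626 -0.084   0.11  ] [ 0.21  -0.978  0.002] [ 0.74  0.43 -0.82  1.72  0.35  1.14 -1.55] [-0.3 -5.3 -1.1] 0.2605374403365077
```

View pics/wrist_e.png

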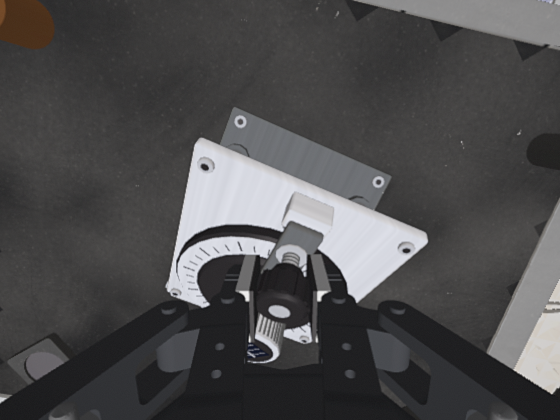

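Request:
send_rows --steps '[[[0,0,0],0],[[0,0,0],0],[[0,0,-0.04],0.0],[[0,0,-0.08],0.1],[[-0.01,0.03,-0.12],0.2],[[-0.03,0.08,-0.14],0.3],[[-0.045,0.13,-0.14],0.4],[[-0.061,0.171,-0.14],0.4]]' --hand 0.7

```text
clock: 9.45
position: [0.3815, -0.0582, 0.2503]
ee_rot: [-0.637, 0.77, -0.001, 0.0]
ft_force: [-0.2, -0.3, 0.9]
grip_width: 0.701
```

```bash
python3 look.py f; python3 look.py f scene; python3 - <<'E'
import pickle,cv2
o,p,z,i=pickle.load(open("wrist_f.pkl","rb"))
c=p[0:160,190:380];cv2.imwrite("pics/wf.png",cv2.resize(c[:,:,::-1],None,fx=3.6,fy=3.6,interpolation=cv2.INTER_CUBIC))
E
```

```text
9.45 [ 0.3815 -0.0582  0.2503] [-0.187 -0.982  0.001] [ 0.98 -0.25 -0.79  1.96 -0.18  1.36 -1.52] [-0.2 -0.3  0.9] 0.7012380647591792
9.5 [ 0.3779 -0.0573  0.2505] [-0.185 -0.983  0.004] [ 0.98 -0.26 -0.79  1.97 -0.18  1.36 -1.51] [-0.7  1.4 -1.2] 0.6961165372448463
```

View pics/wf.png

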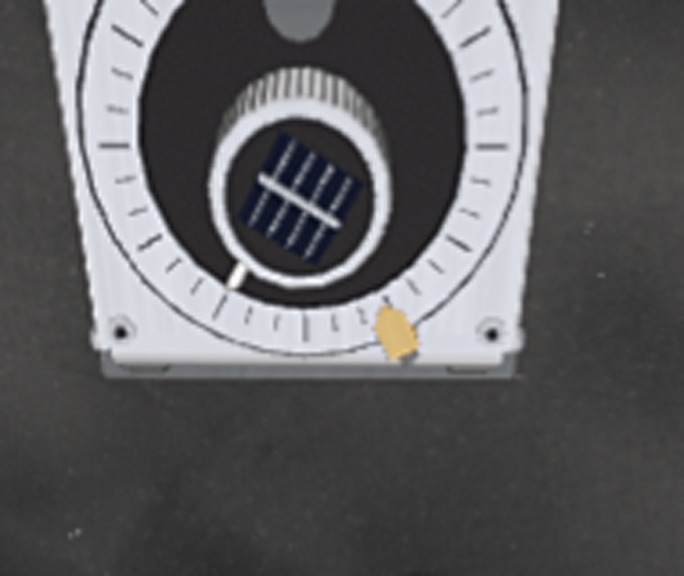

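```bash
cat > ang.py <<'E'
import pickle,sys,cv2,numpy as np
from h import *
g=np.load("geo.npz");KC=g["KC"];yaw=float(g["yaw"])
xs=np.array([np.cos(yaw),np.sin(yaw),0]);ys=np.array([-np.sin(yaw),np.cos(yaw),0])
A=-.5*xs+.866025*np.array([0,0,1]);U=.866025*xs+.5*np.array([0,0,1])
def angs(T,i,pts,h,C=KC):
    P0=C+h*A
    for nm,uv in pts.items():
        x=onplane(i,uv,P0,A,T)-P0;print(nm,np.arctan2(-(x@ys),-(x@U)).round(3),np.hypot(x@ys,x@U).round(4))
E
python3 - <<'E'
from ang import *
o,p,z,i=pickle.load(open("wrist_f.pkl","rb"));T=wpose(o,i)
f=lambda a,b:(190+a/3.6,a*0+b/3.6)
print(proj(i,KC+.012*A,T),"seen",f(300,200))
# correct centre from seen knob top
kt=onplane(i,f(300,200),KC+.012*A,A,T);C=kt-.012*A;print(KC,C)
angs(T,i,dict(ptip=f(233,288),pin=f(241,265),nose=f(386,302),rider=f(398,335),t0=f(305,325)),-.022,C)
o2,p2,z2,i2=pickle.load(open("wrist_a.pkl","rb"))
for oo,zz,ii,uvs,pl in[(o,z,i,[f(300,15),f(300,30)],[f(200,60),f(410,60)]),(o2,z2,i2,[(200+298/3.6,50+318/3.6)],[(200+230/3.6,50+330/3.6),(200+370/3.6,50+330/3.6)])]:
    TT=wpose(oo,ii)
    for u in uvs+pl: u_=(int(u[0]),int(u[1])); print((pt(ii,u,np.median(zz[u_[1]-1:u_[1]+2,u_[0]-1:u_[0]+2]),TT)-KC)@A)
E
```

```text
[272.40353628  53.17548984] seen (273.3333333333333, 55.55555555555556)
[ 0.51207705 -0.07404611  0.08671834] [ 0.51032751 -0.07446299  0.08577187]
ptip -0.508 0.041
pin -0.531 0.0342
nose 0.516 0.0456
rider 0.49 0.0558
t0 -0.004 0.0463
-0.010287178356653617
-0.010406066230462967
-0.01972583071755726
-0.019512482415836124
-0.013057259843260354
-0.0192663832672976
-0.019305112551553566
```

Request:
send_rows --steps '[[[-0.002,-0.03,0],0.1],[[-0.004,-0.06,0.02],0.2],[[-0.006,-0.09,0.05],0.3],[[-0.008,-0.115,0.08],0.3],[[-0.009,-0.129,0.1],0.3],[[-0.009,-0.129,0.12],0.3],[[-0.009,-0.129,0.12],0.3],[[-0.009,-0.129,0.12],0.3]]' --hand 0.7

```text
clock: 10.55
position: [0.5113, -0.0738, 0.1312]
ee_rot: [-0.516, 0.857, -0.001, 0.0]
ft_force: [0.1, -0.1, -0.4]
grip_width: 0.7
```

```bash
python3 look.py g
```

```text
10.55 [ 0.5113 -0.0738  0.1312] [-0.468 -0.884  0.   ] [ 0.87  0.31 -0.93  1.83  0.27  1.14 -2.21] [ 0.1 -0.1 -0.4] 0.6996948394347059
```

View pics/wrist_g.png

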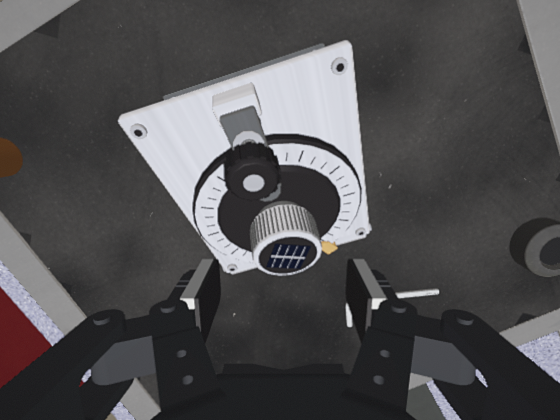

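Request:
send_rows --steps '[[[0.001,0.003,0.015],0],[[0.001,0.003,0.03],0],[[0.001,0.003,0.043],0],[[0.001,0.003,0.05],0],[[0.001,0.003,0.05],0],[[0.001,0.003,0.05],0],[[0.001,0.003,0.05],0],[[0.001,0.003,0.05],0]]' --hand 0.7

```text
clock: 11.6
position: [0.5083, -0.0734, 0.0806]
ee_rot: [-0.516, 0.857, -0.0, 0.0]
ft_force: [0.6, -0.1, -0.1]
grip_width: 0.701
```

Request:
send_rows --steps '[[[0,0,0],0],[[0,0,0],0],[[0,0,0],0],[[0,0,0],0],[[0,0,0],0],[[0,0,0],0],[[0,0,0],-0.03],[[0,0,0],-0.06]]' --hand 0.2 --force 25

```text
clock: 12.6
position: [0.5082, -0.0739, 0.0806]
ee_rot: [-0.541, 0.841, -0.0, -0.0]
ft_force: [-5.5, 1.1, 10.3]
grip_width: 0.478
```

```bash
python3 look.py h
```

```text
12.6 [ 0.5082 -0.0739  0.0806] [-0.414 -0.91   0.001] [ 0.85  0.37 -0.91  1.89  0.34  1.05 -2.2 ] [-5.5  1.1 10.3] 0.4783950446331221
```

View pics/wrist_h.png

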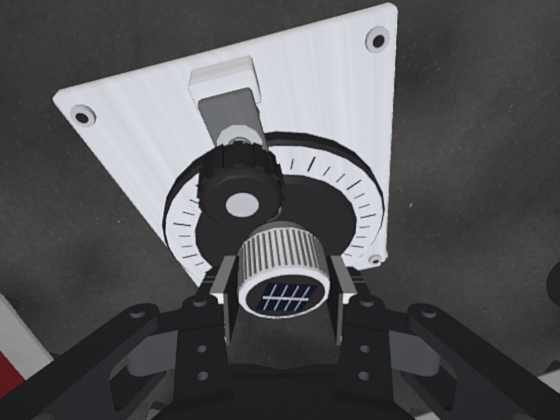

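Request:
send_rows --steps '[[[0,0,0],-0.1],[[0,0,0],-0.2],[[0,0,0],-0.3],[[0,0,0],-0.4],[[0,0,0],-0.5],[[0,0,0],-0.56],[[0,0,0],-0.56],[[0,0,0],-0.56]]'

```text
clock: 13.65
position: [0.5077, -0.074, 0.0812]
ee_rot: [0.752, -0.659, 0.0, 0.001]
ft_force: [-9.6, -1.9, 18.0]
grip_width: 0.469
```

```bash
python3 look.py i; python3 look.py i scene; python3 - <<'E'
import pickle,cv2
o,p,z,i=pickle.load(open("scene_i.pkl","rb"))
c=p[175:290,215:330];cv2.imwrite("pics/si.png",cv2.resize(c[:,:,::-1],None,fx=5,fy=5,interpolation=cv2.INTER_CUBIC))
E
```

```text
13.65 [ 0.5077 -0.074   0.0812] [ 0.132 -0.991  0.002] [ 0.93  0.42 -1.02  1.88  0.4   1.07 -1.69] [-9.6 -1.9 18. ] 0.46874607948170144
13.7 [ 0.5077 -0.074   0.0812] [ 0.132 -0.991  0.002] [ 0.93  0.42 -1.02  1.88  0.4   1.07 -1.69] [-10.1  -1.1  18.9] 0.46671755469944737
```

View pics/wrist_i.png

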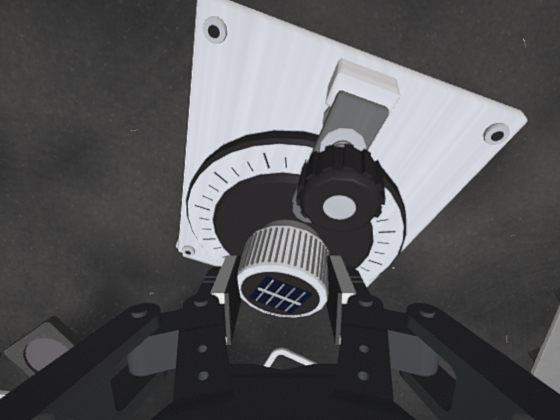

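View pics/si.png

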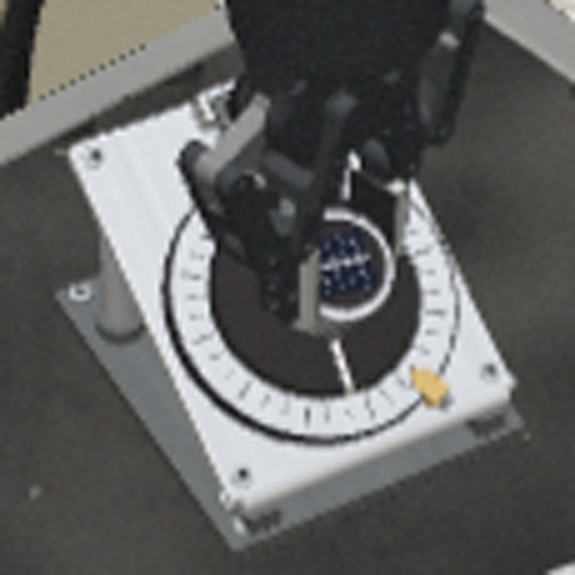

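```bash
python3 - <<'E'
from ang import *
o,p,z,i=pickle.load(open("scene_i.pkl","rb"))
s=lambda a,b:(215+a/5,175+b/5)
C=KC
kt=onplane(i,s(338,268),KC+.012*A,A,i["pose"]);C=kt-.012*A;print(C)
angs(i["pose"],i,dict(old=s(309,396),tip=s(349,392),pin=s(336,342),nose=s(412,370),r=s(438,400)),-.022,C)
E
```

```text
[ 0.50809182 -0.07150351  0.08418163]
old -0.507 0.0391
tip -0.102 0.0388
pin 0.001 0.0192
nose 0.518 0.0461
r 0.461 0.0607
```

Request:
send_rows --steps '[[[0,0,0],0],[[0,0,0],0],[[0,0,0],0.05],[[0,0,0],0.2],[[0,0,0],0.35],[[0,0,0],0.5],[[0,0,0],0.62],[[0,0,0],0.62]]' --hand 0.7

```text
clock: 14.75
position: [0.5082, -0.0732, 0.0802]
ee_rot: [-0.516, 0.856, -0.0, -0.0]
ft_force: [0.1, 0.2, -0.9]
grip_width: 0.701
```

Request:
send_rows --steps '[[[0,0,0],0],[[0,0,0],0],[[0,0,0],0],[[0,0,0],0],[[0,0,0],0],[[0,0,0],-0.05],[[0,0,0],-0.15],[[0,0,0],-0.25]]' --hand 0.2

```text
clock: 15.75
position: [0.5084, -0.074, 0.0804]
ee_rot: [-0.62, 0.784, -0.0, 0.0]
ft_force: [-1.0, 0.9, 3.1]
grip_width: 0.462
```

Request:
send_rows --steps '[[[0,0,0],-0.08],[[0,0,0],-0.16],[[0,0,0],-0.24],[[0,0,0],-0.32],[[0,0,0],-0.38],[[0,0,0],-0.42],[[0,0,0],-0.42],[[0,0,0],-0.42]]'

```text
clock: 16.75
position: [0.5079, -0.0741, 0.081]
ee_rot: [0.769, -0.639, 0.0, 0.001]
ft_force: [-6.3, -1.0, 13.1]
grip_width: 0.465
```

```bash
python3 look.py j scene; python3 - <<'E'
import pickle,cv2
o,p,z,i=pickle.load(open("scene_j.pkl","rb"))
c=p[175:290,215:330];cv2.imwrite("pics/sj.png",cv2.resize(c[:,:,::-1],None,fx=5,fy=5,interpolation=cv2.INTER_CUBIC))
E
```

```text
16.75 [ 0.5079 -0.0741  0.081 ] [ 0.182 -0.983  0.001] [ 0.93  0.42 -1.02  1.88  0.41  1.07 -1.64] [-6.3 -1.  13.1] 0.4649173128548758
```

View pics/sj.png

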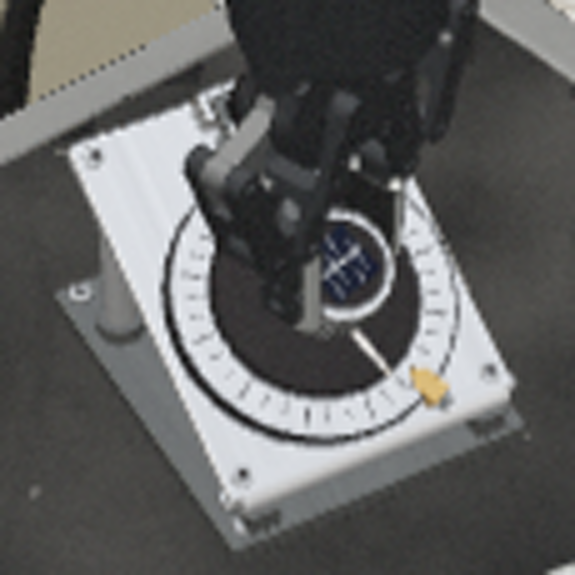

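```bash
python3 - <<'E'
from ang import *
o,p,z,i=pickle.load(open("scene_j.pkl","rb"))
s=lambda a,b:(215+a/5,175+b/5)
kt=onplane(i,s(338,268),KC+.012*A,A,i["pose"]);C=kt-.012*A
angs(i["pose"],i,dict(tip=s(390,376),pin=s(354,330),nose=s(412,370),r=s(438,400)),-.022,C)
E
```

```text
tip 0.338 0.0413
pin 0.459 0.0195
nose 0.518 0.0461
r 0.461 0.0607
```

Request:
send_rows --steps '[[[0,0,0],-0.05],[[0,0,0],-0.1],[[0,0,0],-0.13],[[0,0,0],-0.13],[[0,0,0],-0.13],[[0,0,0],-0.13],[[0,0,0],-0.13],[[0,0,0],-0.13]]'

```text
clock: 17.8
position: [0.5075, -0.0746, 0.0814]
ee_rot: [0.809, -0.588, 0.0, 0.002]
ft_force: [-12.8, -2.6, 22.9]
grip_width: 0.47
```

Request:
send_rows --steps '[[[0,0,0],0],[[0,0,0],0],[[0,0,0],0],[[0,0,-0.02],0],[[0,0,-0.05],0.1],[[0,0,-0.08],0.2],[[0,0,-0.12],0.3],[[0,0,-0.17],0.4]]' --hand 0.7

```text
clock: 18.8
position: [0.5077, -0.0728, 0.2525]
ee_rot: [-0.675, 0.738, 0.0, 0.0]
ft_force: [0.7, -0.7, -0.1]
grip_width: 0.7
```

```bash
python3 look.py k
```

```text
18.8 [ 0.5077 -0.0728  0.2525] [-0.089 -0.996 -0.   ] [ 1.03  0.2  -1.09  1.68  0.18  1.37 -1.74] [ 0.7 -0.7 -0.1] 0.6996026740526504
```

Request:
send_rows --steps '[[[-0.001,0.04,0],0.05],[[-0.002,0.09,0],0.1],[[-0.003,0.129,0],0.1],[[-0.003,0.129,0],0.1],[[-0.003,0.129,0],0.1],[[-0.003,0.129,0],0.1],[[-0.003,0.129,0],0.1],[[-0.003,0.129,0],0.1]]'

```text
clock: 19.85
position: [0.3801, -0.0589, 0.2501]
ee_rot: [-0.638, 0.77, 0.001, 0.0]
ft_force: [-0.1, 0.0, 0.3]
grip_width: 0.701
```

```bash
python3 look.py l; python3 - <<'E'
import pickle,cv2
o,p,z,i=pickle.load(open("wrist_l.pkl","rb"))
c=p[0:120,210:350];cv2.imwrite("pics/wl.png",cv2.resize(c[:,:,::-1],None,fx=5,fy=5,interpolation=cv2.INTER_CUBIC))
E
```

```text
19.85 [ 0.3801 -0.0589  0.2501] [-0.185 -0.983 -0.002] [ 1.23 -0.31 -0.97  1.96 -0.26  1.37 -1.42] [-0.1  0.   0.3] 0.7013344689686368
```

View pics/wl.png

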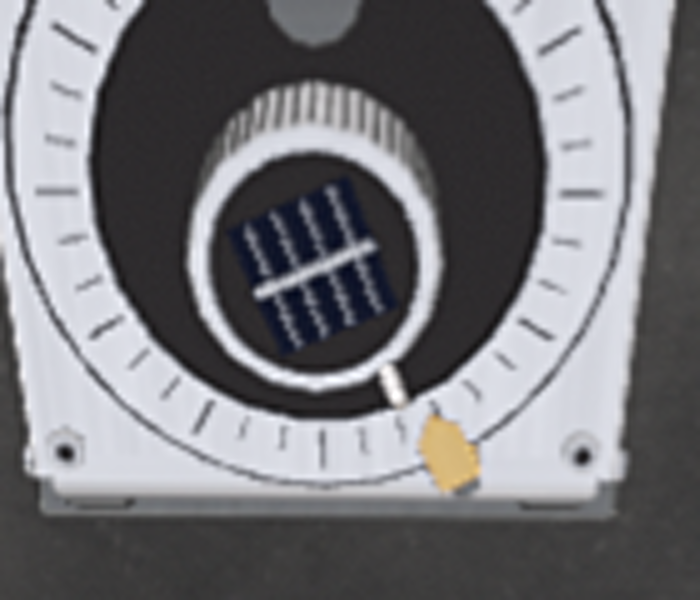

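```bash
python3 - <<'E'
from ang import *
o,p,z,i=pickle.load(open("wrist_l.pkl","rb"));T=wpose(o,i)
f=lambda a,b:(210+a/5,b/5)
kt=onplane(i,f(314,256),KC+.012*A,A,T);C=kt-.012*A;print(C,KC)
angs(T,i,dict(tip=f(402,405),pin=f(386,370),nose=f(430,412),tail=f(465,488),t0=f(323,450),tm30=f(203,416),tp90=f(580,193),tm90=f(55,190),t60=f(538,328)),-.022,C)
E
```

```text
[ 0.51185828 -0.07474254  0.08667024] [ 0.51207705 -0.07404611  0.08671834]
tip 0.376 0.0433
pin 0.362 0.0357
nose 0.477 0.0469
tail 0.471 0.0647
t0 -0.0 0.0496
tm30 -0.512 0.0489
tp90 1.543 0.0475
tm90 -1.546 0.0479
t60 1.028 0.0489
```

Request:
send_rows --steps '[[[-0.003,-0.04,0],0.03],[[-0.006,-0.085,0.03],0.07],[[-0.009,-0.12,0.07],0.07],[[-0.009,-0.129,0.1],0.07],[[-0.009,-0.129,0.12],0.07],[[-0.009,-0.129,0.14],0.07],[[-0.009,-0.129,0.157],0.07],[[-0.009,-0.129,0.169],0.07]]'

```text
clock: 20.9
position: [0.5083, -0.0751, 0.0814]
ee_rot: [-0.61, 0.792, -0.001, -0.0]
ft_force: [-1.3, 0.1, 1.5]
grip_width: 0.695
```

Request:
send_rows --steps '[[[0,0,0],0],[[0,0,0],0],[[0,0,0],0],[[0,0,0],0],[[0,0,0],0],[[0,0,0],0],[[0,0,0],0],[[0,0,0],0]]' --hand 0.2

```text
clock: 21.9
position: [0.5083, -0.074, 0.0817]
ee_rot: [-0.611, 0.792, 0.0, -0.0]
ft_force: [-3.9, 3.3, 5.3]
grip_width: 0.472
```

Request:
send_rows --steps '[[[0,0,0],-0.05],[[0,0,0],-0.1],[[0,0,0],-0.14],[[0,0,0],-0.14],[[0,0,0],-0.14],[[0,0,0],-0.14],[[0,0,0],-0.14],[[0,0,0],-0.14]]'

```text
clock: 22.9
position: [0.509, -0.0741, 0.0815]
ee_rot: [-0.664, 0.747, -0.0, 0.001]
ft_force: [2.0, 4.6, -4.6]
grip_width: 0.466
```

```bash
python3 look.py m; python3 look.py m scene; python3 - <<'E'
import pickle,cv2
o,p,z,i=pickle.load(open("scene_m.pkl","rb"))
c=p[175:290,215:330];cv2.imwrite("pics/sm.png",cv2.resize(c[:,:,::-1],None,fx=5,fy=5,interpolation=cv2.INTER_CUBIC))
E
```

```text
22.9 [ 0.509  -0.0741  0.0815] [-0.117 -0.993 -0.   ] [ 1.02  0.48 -1.14  1.88  0.49  1.1  -2.  ] [ 2.   4.6 -4.6] 0.46609095160568087
22.95 [ 0.5089 -0.0742  0.0815] [-0.117 -0.993 -0.   ] [ 1.02  0.48 -1.14  1.88  0.49  1.1  -2.  ] [ 2.7  4.8 -4.8] 0.46520227482799403
```

View pics/sm.png

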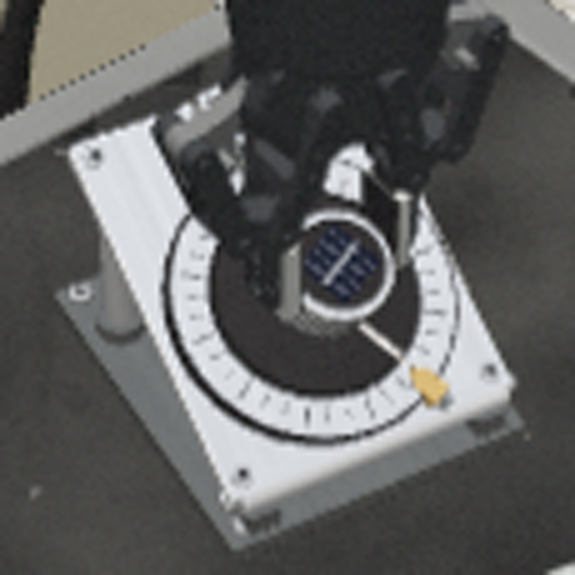

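Request:
send_rows --steps '[[[0,0,0],0],[[0,0,0],0],[[0,0,-0.015],0],[[0,0,-0.05],0.0],[[0,0.02,-0.1],0.05],[[0,0.06,-0.15],0.07],[[0,0.1,-0.169],0.07],[[0,0.129,-0.169],0.07]]' --hand 0.7

```text
clock: 24.0
position: [0.3982, -0.0672, 0.2419]
ee_rot: [-0.637, 0.771, 0.008, -0.013]
ft_force: [-0.8, -1.1, -1.3]
grip_width: 0.701
```

```bash
python3 look.py n0 > /dev/null; python3 look.py n; python3 - <<'E'
import pickle,cv2
o,p,z,i=pickle.load(open("wrist_n.pkl","rb"))
c=p[0:120,210:350];cv2.imwrite("pics/wn.png",cv2.resize(c[:,:,::-1],None,fx=5,fy=5,interpolation=cv2.INTER_CUBIC))
E
```

```text
24.05 [ 0.3962 -0.0661  0.2432] [-0.186 -0.982  0.02 ] [ 1.46 -0.29 -1.19  1.91 -0.25  1.37 -1.41] [-1.2  1.5 -0.4] 0.6984998272534204
```

View pics/wn.png

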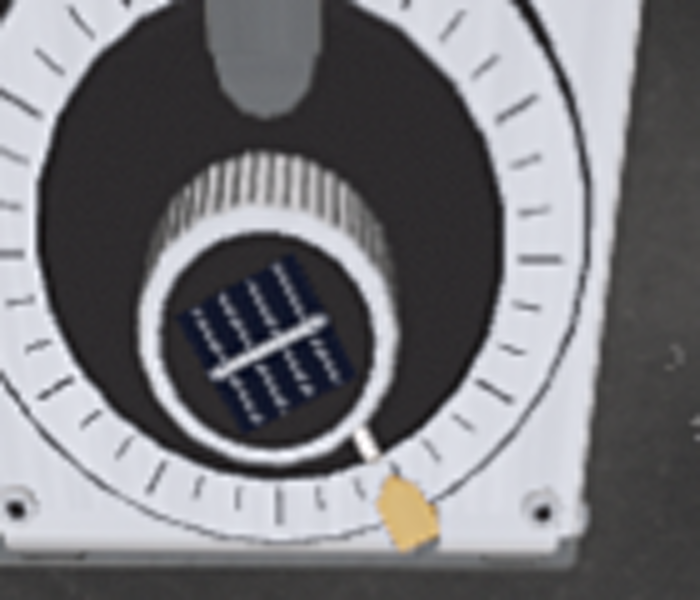

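```bash
python3 - <<'E'
from ang import *
o,p,z,i=pickle.load(open("wrist_n.pkl","rb"));T=wpose(o,i)
f=lambda a,b:(210+a/5,b/5)
kt=onplane(i,f(268,336),KC+.012*A,A,T);C=kt-.012*A;print(C,KC)
angs(T,i,dict(tip=f(375,458),pin=f(360,430),nose=f(391,476),tail=f(420,545),t0=f(280,508),tm30=f(158,478),tp90=f(540,260),t60=f(497,391)),-.022,C)
E
python3 look.py o
```

```text
[ 0.51156549 -0.07474024  0.08650399] [ 0.51207705 -0.07404611  0.08671834]
tip 0.457 0.0428
pin 0.452 0.0364
nose 0.484 0.0476
tail 0.463 0.0637
t0 0.001 0.049
tm30 -0.508 0.0489
tp90 1.545 0.0477
t60 1.032 0.0487
24.1 [ 0.3975 -0.0672  0.2427] [-0.188 -0.982  0.021] [ 1.46 -0.28 -1.19  1.91 -0.24  1.37 -1.42] [ 0.7 -0.6  0.8] 0.6937483461972712
```

Request:
send_rows --steps '[[[0,0,0],0],[[-0.002,-0.03,0],-0.06],[[-0.004,-0.06,0],-0.12],[[-0.006,-0.1,0],-0.2],[[-0.009,-0.14,0.01],-0.28],[[-0.012,-0.17,0.03],-0.35],[[-0.012,-0.17,0.04],-0.35],[[-0.012,-0.17,0.05],-0.35]]' --hand 0.5

```text
clock: 25.15
position: [0.5657, -0.0869, 0.1837]
ee_rot: [0.762, -0.648, -0.013, 0.011]
ft_force: [0.7, -0.5, 0.5]
grip_width: 0.497
```

```bash
python3 look.py p;python3 look.py p side
```

```text
25.15 [ 0.5657 -0.0869  0.1837] [ 0.16  -0.987 -0.005] [ 0.98  0.57 -1.23  1.59  0.53  1.4  -1.72] [ 0.7 -0.5  0.5] 0.4965212308402556
25.2 [ 0.565  -0.0877  0.1832] [ 0.159 -0.987 -0.004] [ 0.98  0.57 -1.23  1.6   0.53  1.4  -1.72] [-1.7 -0.1 -0.9] 0.5032006645692463
```

View pics/wrist_p.png

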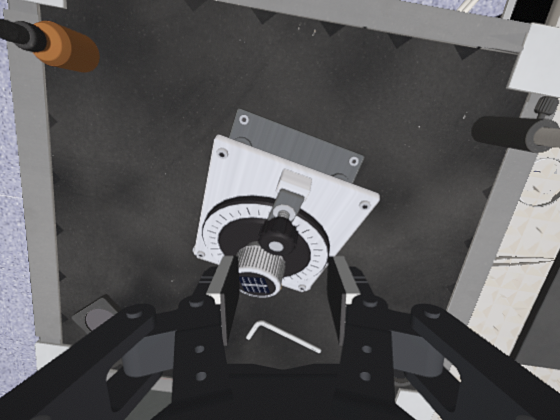

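View pics/side_p.png

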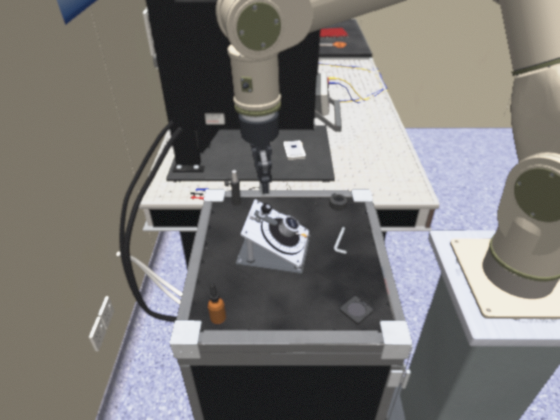

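```bash
cat > d.py <<'E'
import sys
from workcell import manip
from h import *
o=manip.get_obs();M=R.from_quat(o["ee_rot"]).as_matrix()
t=np.array([float(a) for a in sys.argv[1:4]])
print("z",M[:,2].round(3),"yawx",np.arctan2(M[1,0],M[0,0]).round(3),"shift",(M.T@(t-o["position"])).round(4))
E
python3 d.py 0.5625 -0.084 0.111
```

```text
z [-0.033 -0.003 -0.999] yawx -1.411 shift [-0.0043 -0.0007  0.0734]
```

Request:
send_rows --steps '[[[-0.004,-0.001,0.015],0],[[-0.004,-0.001,0.03],0],[[-0.004,-0.001,0.045],0],[[-0.004,-0.001,0.06],0],[[-0.004,-0.001,0.073],0],[[-0.004,-0.001,0.073],0],[[-0.004,-0.001,0.073],0],[[-0.004,-0.001,0.073],0]]' --hand 0.5

```text
clock: 26.25
position: [0.5642, -0.0842, 0.1131]
ee_rot: [0.761, -0.648, -0.01, 0.012]
ft_force: [1.1, -0.2, 0.4]
grip_width: 0.496
```

Request:
send_rows --steps '[[[0,0,0],0],[[0,0,0],0],[[0,0,0],0],[[0,0,0],0],[[0,0,0],0],[[0,0,0],0.05],[[0,0,0],0.14],[[0,0,0],0.23]]' --hand 0.0 --force 50

```text
clock: 27.25
position: [0.5644, -0.0842, 0.1129]
ee_rot: [-0.681, 0.732, 0.009, -0.012]
ft_force: [-1.9, -0.5, 4.9]
grip_width: 0.258
```

```bash
python3 look.py q
```

```text
27.25 [ 0.5644 -0.0842  0.1129] [-0.072 -0.997  0.006] [ 0.92  0.6  -1.13  1.68  0.56  1.27 -1.98] [-1.9 -0.5  4.9] 0.2582206202850203
```

View pics/wrist_q.png

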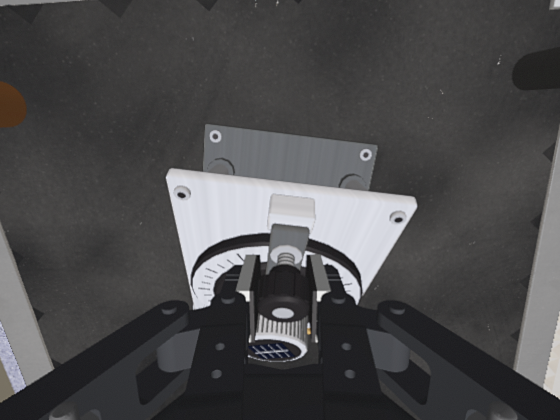

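Good grip; carry on tightening.

Request:
send_rows --steps '[[[0,0,0],0.1],[[0,0,0],0.2],[[0,0,0],0.3],[[0,0,0],0.4],[[0,0,0],0.5],[[0,0,0],0.53],[[0,0,0],0.53],[[0,0,0],0.53]]'

```text
clock: 28.3
position: [0.5639, -0.0861, 0.1128]
ee_rot: [-0.467, 0.884, 0.004, -0.016]
ft_force: [-2.9, -5.7, 4.1]
grip_width: 0.259
```

Request:
send_rows --steps '[[[0,0,0],0],[[0,0,0],0],[[0,0,0],0],[[0,0,0],-0.17],[[0,0,0],-0.34],[[0,0,0],-0.51],[[0,0,0],-0.68],[[0,0,0],-0.8]]' --hand 0.5

```text
clock: 29.3
position: [0.5638, -0.0841, 0.1125]
ee_rot: [0.776, -0.631, -0.011, 0.012]
ft_force: [0.5, -0.2, -0.1]
grip_width: 0.502
```

```bash
python3 look.py r; python3 d.py 0.5635 -0.084 0.112
```

```text
29.3 [ 0.5638 -0.0841  0.1125] [ 0.204 -0.979 -0.003] [ 0.95  0.63 -1.18  1.68  0.6   1.29 -1.73] [ 0.5 -0.2 -0.1] 0.5017604987900982
z [-0.032 -0.004 -0.999] yawx -1.36 shift [-0.0003  0.0002  0.0004]
```

Request:
send_rows --steps '[[[0,0,0],0],[[0,0,0],0],[[0,0,0],0],[[0,0,0],0],[[0,0,0],0],[[0,0,0],0.05],[[0,0,0],0.14],[[0,0,0],0.23]]' --hand 0.0

```text
clock: 30.35
position: [0.5645, -0.0841, 0.1123]
ee_rot: [-0.696, 0.718, 0.009, -0.012]
ft_force: [3.1, 4.1, -1.6]
grip_width: 0.255
```

Request:
send_rows --steps '[[[0,0,0],0.1],[[0,0,0],0.2],[[0,0,0],0.3],[[0,0,0],0.4],[[0,0,0],0.5],[[0,0,0],0.57],[[0,0,0],0.57],[[0,0,0],0.57]]'

```text
clock: 31.35
position: [0.5638, -0.0863, 0.1124]
ee_rot: [-0.466, 0.885, 0.005, -0.016]
ft_force: [-0.9, -5.6, 2.0]
grip_width: 0.255
```

```bash
python3 look.py s; python3 -c "
from workcell import manip
print(manip.get_obs()['torque'])"
```

```text
31.35 [ 0.5638 -0.0863  0.1124] [-0.565 -0.825  0.023] [ 0.86  0.54 -1.03  1.68  0.49  1.23 -2.45] [-0.9 -5.6  2. ] 0.25464898163507177
[-0.90073982  0.12023043  0.14904237]
```

Request:
send_rows --steps '[[[0,0,0],0],[[0,0,0],0],[[0,0,0],0],[[0,0,0],-0.17],[[0,0,0],-0.34],[[0,0,0],-0.51],[[0,0,0],-0.65],[[0,0,0],-0.65]]' --hand 0.5

```text
clock: 32.4
position: [0.5638, -0.0842, 0.1124]
ee_rot: [0.724, -0.689, -0.01, 0.012]
ft_force: [-0.8, 0.2, 0.8]
grip_width: 0.498
```

Request:
send_rows --steps '[[[0,0,0],0],[[0,0,0],0],[[0,0,0],0],[[0,0,0],0],[[0,0,0],0],[[0,0,0],0.03],[[0,0,0],0.08],[[0,0,0],0.12]]' --hand 0.0 --force 60

```text
clock: 33.4
position: [0.5644, -0.0847, 0.1125]
ee_rot: [-0.682, 0.732, 0.008, -0.013]
ft_force: [6.5, 1.0, -5.5]
grip_width: 0.254
```

```bash
python3 look.py t; python3 -c "
from workcell import manip
print(manip.get_obs()['torque'])"
```

```text
33.4 [ 0.5644 -0.0847  0.1125] [-0.071 -0.997  0.007] [ 0.92  0.6  -1.13  1.68  0.56  1.26 -1.97] [ 6.5  1.  -5.5] 0.25403954817157437
[-0.17412186 -0.95577102 -0.14404057]
```

Request:
send_rows --steps '[[[0,0,0],0.08],[[0,0,0],0.16],[[0,0,0],0.24],[[0,0,0],0.32],[[0,0,0],0.4],[[0,0,0],0.45],[[0,0,0],0.5],[[0,0,0],0.5]]'

```text
clock: 34.45
position: [0.5632, -0.0861, 0.1126]
ee_rot: [-0.479, 0.878, 0.005, -0.016]
ft_force: [-5.2, -5.2, 7.2]
grip_width: 0.245
```

```bash
python3 look.py u; python3 -c "
from workcell import manip
print(manip.get_obs()['torque'])"
```

```text
34.45 [ 0.5632 -0.0861  0.1126] [-0.541 -0.841  0.024] [ 0.87  0.54 -1.03  1.68  0.49  1.24 -2.43] [-5.2 -5.2  7.2] 0.2451794474898153
[-1.12766234  1.08162274 -0.12106619]
```

View pics/wrist_u.png

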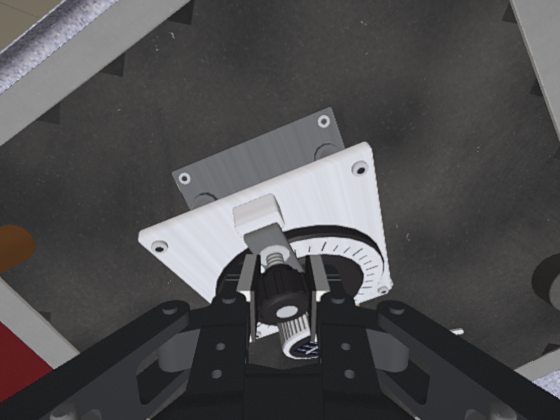

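```bash
cat > strap.py <<'E'
from ang import *
import sys
for t in sys.argv[1:]:
    o,p,z,i=pickle.load(open(f"wrist_{t}.pkl","rb"));T=wpose(o,i)
    vv,uu=np.nonzero(z>0)
    uv=np.c_[uu,vv].astype(float)
    n=cv2.undistortPoints(uv[:,None],i["intrinsics"],i["dist_coeffs"])[:,0]
    X=(T[:3,:3]@np.c_[n[:,0],-n[:,1],-np.ones(len(n))].T).T*z[vv,uu][:,None]+T[:3,3]
    q=np.c_[(X-KC)@U,(X-KC)@ys,(X-KC)@A]
    pl=(abs(q[:,2]+.031)<.006)&(q[:,0]>.08)&(q[:,0]<.1)&(abs(q[:,1])>.02)&(abs(q[:,1])<.055)
    s=(abs(q[:,1])<.006)&(q[:,2]<0)&(q[:,2]>-.02)
    print(t,"plate",np.median(q[pl,2]),pl.sum(),[(lo,np.median(q[s&(q[:,0]>lo)&(q[:,0]<=lo+.005),2]).round(4),(s&(q[:,0]>lo)&(q[:,0]<=lo+.005)).sum()) for lo in np.arange(.025,.1,.01).round(3)])
E
python3 strap.py a b c d e f l n p q r u
```

```text
a plate -0.032280302554239616 1067 [(np.float64(0.025), np.float64(-0.0132), np.int64(47)), (np.float64(0.035), np.float64(-0.0124), np.int64(3)), (np.float64(0.045), np.float64(nan), np.int64(0)), (np.float64(0.055), np.float64(nan), np.int64(0)), (np.float64(0.065), np.float64(-0.0109), np.int64(18)), (np.float64(0.075), np.float64(-0.0116), np.int64(89)), (np.float64(0.085), np.float64(-0.0181), np.int64(43)), (np.float64(0.095), np.float64(nan), np.int64(0))]
b plate -0.03256511105219745 2946 [(np.float64(0.025), np.float64(nan), np.int64(0)), (np.float64(0.035), np.float64(nan), np.int64(0)), (np.float64(0.045), np.float64(-0.0128), np.int64(2)), (np.float64(0.055), np.float64(-0.0119), np.int64(22)), (np.float64(0.065), np.float64(-0.0087), np.int64(274)), (np.float64(0.075), np.float64(-0.0118), np.int64(189)), (np.float64(0.085), np.float64(-0.0184), np.int64(155)), (np.float64(0.095), np.float64(nan), np.int64(0))]
c plate -0.03255979717306358 2881 [(np.float64(0.025), np.float64(nan), np.int64(0)), (np.float64(0.035), np.float64(nan), np.int64(0)), (np.float64(0.045), np.fl
[... 3321 characters left out ...]
float64(-0.0116), np.int64(165)), (np.float64(0.085), np.float64(-0.0185), np.int64(147)), (np.float64(0.095), np.float64(nan), np.int64(0))]
r plate -0.03253141334123323 2827 [(np.float64(0.025), np.float64(nan), np.int64(0)), (np.float64(0.035), np.float64(nan), np.int64(0)), (np.float64(0.045), np.float64(-0.0119), np.int64(20)), (np.float64(0.055), np.float64(-0.0119), np.int64(25)), (np.float64(0.065), np.float64(-0.0081), np.int64(259)), (np.float64(0.075), np.float64(-0.0117), np.int64(175)), (np.float64(0.085), np.float64(-0.0186), np.int64(140)), (np.float64(0.095), np.float64(nan), np.int64(0))]
u plate -0.0326047262988444 2830 [(np.float64(0.025), np.float64(nan), np.int64(0)), (np.float64(0.035), np.float64(nan), np.int64(0)), (np.float64(0.045), np.float64(-0.0126), np.int64(7)), (np.float64(0.055), np.float64(-0.012), np.int64(19)), (np.float64(0.065), np.float64(-0.0082), np.int64(259)), (np.float64(0.075), np.float64(-0.0117), np.int64(199)), (np.float64(0.085), np.float64(-0.0186), np.int64(138)), (np.float64(0.095), np.float64(nan), np.int64(0))]
  return _methods._mean(a, axis=axis, dtype=dtype,
  ret = ret.dtype.type(ret / rcount)
```

Request:
send_rows --steps '[[[0,0,0],0],[[0,0,0],0],[[0,0,0],0],[[0,0,0],-0.17],[[0,0,0],-0.34],[[0,0,0],-0.51],[[0,0,0],-0.6],[[0,0,0],-0.6]]' --hand 0.5

```text
clock: 35.5
position: [0.5638, -0.0842, 0.1123]
ee_rot: [0.717, -0.696, -0.01, 0.012]
ft_force: [-0.2, 0.3, -0.1]
grip_width: 0.499
```

Request:
send_rows --steps '[[[0,0,0],0],[[0,0,0],0],[[0,0,0],0],[[0,0,0],0],[[0,0,0],0],[[0,0,0],0.05],[[0,0,0],0.1],[[0,0,0],0.15]]' --hand 0.0 --force 70

```text
clock: 36.5
position: [0.5646, -0.0847, 0.1125]
ee_rot: [-0.663, 0.749, 0.008, -0.013]
ft_force: [3.9, -0.6, -1.8]
grip_width: 0.247
```

```bash
python3 look.py v; python3 -c "
from workcell import manip
print(manip.get_obs()['torque'])"; python3 strap.py v 2>/dev/null
```

```text
36.5 [ 0.5646 -0.0847  0.1125] [-0.121 -0.993  0.008] [ 0.92  0.59 -1.12  1.68  0.56  1.26 -2.02] [ 3.9 -0.6 -1.8] 0.2471200182425665
[-0.26926265 -1.02643019  0.4860428 ]
v plate -0.03257139530158835 2842 [(np.float64(0.025), np.float64(nan), np.int64(0)), (np.float64(0.035), np.float64(nan), np.int64(0)), (np.float64(0.045), np.float64(nan), np.int64(0)), (np.float64(0.055), np.float64(-0.012), np.int64(22)), (np.float64(0.065), np.float64(-0.0082), np.int64(267)), (np.float64(0.075), np.float64(-0.0118), np.int64(162)), (np.float64(0.085), np.float64(-0.0185), np.int64(155)), (np.float64(0.095), np.float64(nan), np.int64(0))]
```

Request:
send_rows --steps '[[[0,0,0],0.07],[[0,0,0],0.14],[[0,0,0],0.21],[[0,0,0],0.28],[[0,0,0],0.35],[[0,0,0],0.4],[[0,0,0],0.4],[[0,0,0],0.4]]'

```text
clock: 37.55
position: [0.5647, -0.0866, 0.1128]
ee_rot: [-0.501, 0.865, 0.005, -0.015]
ft_force: [3.6, -6.0, 1.1]
grip_width: 0.246
```

```bash
python3 look.py w; python3 -c "
from workcell import manip
print(manip.get_obs()['torque'])"; python3 strap.py w 2>/dev/null
```

```text
37.55 [ 0.5647 -0.0866  0.1128] [-0.498 -0.867  0.021] [ 0.87  0.55 -1.04  1.68  0.5   1.24 -2.38] [ 3.6 -6.   1.1] 0.24649483891212867
[-1.3388548  -0.80309061  0.00365666]
w plate -0.03256423902789769 2794 [(np.float64(0.025), np.float64(nan), np.int64(0)), (np.float64(0.035), np.float64(nan), np.int64(0)), (np.float64(0.045), np.float64(-0.0126), np.int64(4)), (np.float64(0.055), np.float64(-0.0124), np.int64(19)), (np.float64(0.065), np.float64(-0.0084), np.int64(268)), (np.float64(0.075), np.float64(-0.0117), np.int64(208)), (np.float64(0.085), np.float64(-0.0184), np.int64(145)), (np.float64(0.095), np.float64(nan), np.int64(0))]
```

Request:
send_rows --steps '[[[0,0,0],0],[[0,0,0],0],[[0,0,0],0],[[0,0,-0.03],0],[[0,0,-0.07],0],[[0.01,0.02,-0.11],-0.1],[[0.025,0.06,-0.135],-0.2],[[0.04,0.1,-0.137],-0.33]]' --hand 0.6

```text
clock: 38.6
position: [0.4646, -0.0683, 0.2545]
ee_rot: [-0.635, 0.772, 0.008, -0.012]
ft_force: [-0.2, 0.2, 3.7]
grip_width: 0.605
```

```bash
python3 look.py x; python3 d.py 0.4 -0.062 0.25
```

```text
38.6 [ 0.4646 -0.0683  0.2545] [-0.192 -0.981  0.009] [ 1.33  0.15 -1.35  1.75  0.15  1.39 -1.82] [-0.2  0.2  3.7] 0.6048949798538075
z [-0.033 -0.007 -0.999] yawx -1.759 shift [0.004  0.0606 0.0052]
```

```bash
python3 strap.py x a n 2>/dev/null|cut -c1-120; python3 - <<'E'
import pickle,cv2
o,p,z,i=pickle.load(open("wrist_x.pkl","rb"))
c=p[60:200,205:355];cv2.imwrite("pics/wx.png",cv2.resize(c[:,:,::-1],None,fx=4.2,fy=4.2,interpolation=cv2.INTER_CUBIC))
E
```

```text
x plate -0.032315503158012904 1225 [(np.float64(0.025), np.float64(-0.0132), np.int64(55)), (np.float64(0.035), np.float
a plate -0.032280302554239616 1067 [(np.float64(0.025), np.float64(-0.0132), np.int64(47)), (np.float64(0.035), np.float
n plate nan 0 [(np.float64(0.025), np.float64(-0.0108), np.int64(86)), (np.float64(0.035), np.float64(-0.0109), np.int64
```

View pics/wx.png

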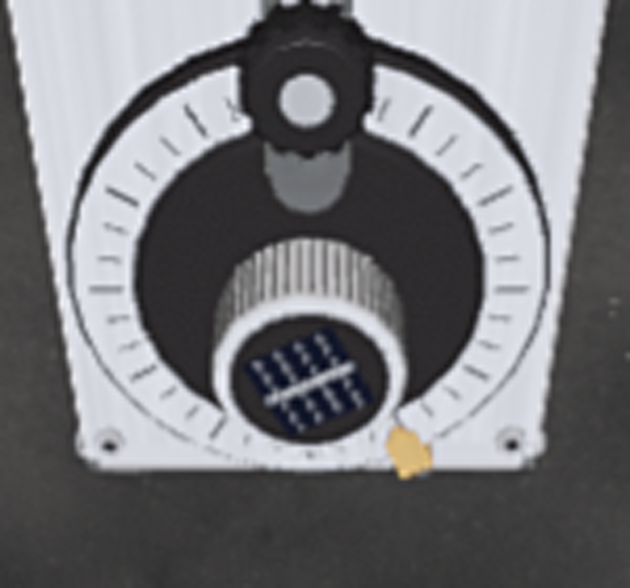

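```bash
python3 - <<'E'
from ang import *
ims=[]
for t in "apx":
    o,p,z,i=pickle.load(open(f"wrist_{t}.pkl","rb"));T=wpose(o,i)
    SC=KC+.0645*U+.0175*A
    # rectify onto plane at screw top (simple ray geometry)
    N=240;g=np.linspace(-.018,.018,N)
    mx=np.zeros((N,N),np.float32);my=mx.copy()
    for r in range(N):
        for c in range(N):
            mx[r,c],my[r,c]=proj(i,SC-U*g[r]-ys*g[c],T)
    im=cv2.remap(p,mx,my,cv2.INTER_CUBIC);ims.append(im[:,:,::-1])
cv2.imwrite("pics/flutes.png",np.clip(np.hstack(ims).astype(float)*1.6,0,255).astype(np.uint8))
E
```

```text
(no output)
```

View pics/flutes.png

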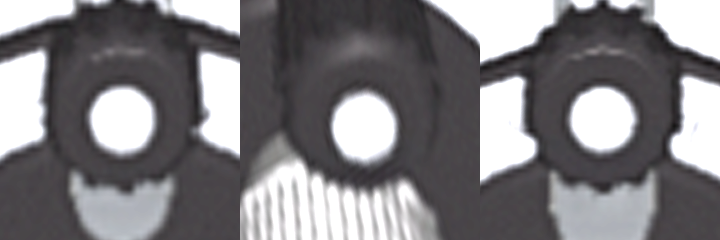

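```bash
python3 look.py y scene; python3 - <<'E'
import pickle,cv2
o,p,z,i=pickle.load(open("scene_y.pkl","rb"))
c=p[175:290,215:330];cv2.imwrite("pics/sy.png",cv2.resize(c[:,:,::-1],None,fx=5,fy=5,interpolation=cv2.INTER_CUBIC))
E
```

```text
38.65 [ 0.4604 -0.0695  0.2533] [-0.187 -0.982  0.013] [ 1.34  0.14 -1.36  1.76  0.15  1.39 -1.81] [ 0.2  4.8 -1.5] 0.600097839566356
```

View pics/sy.png

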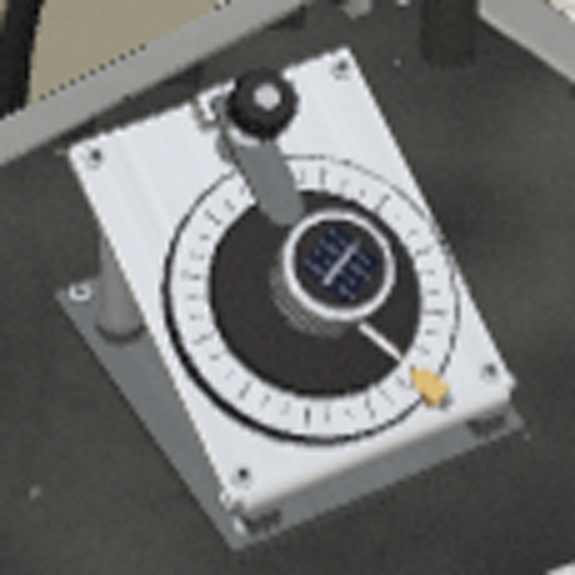

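View pics/scene_y.png

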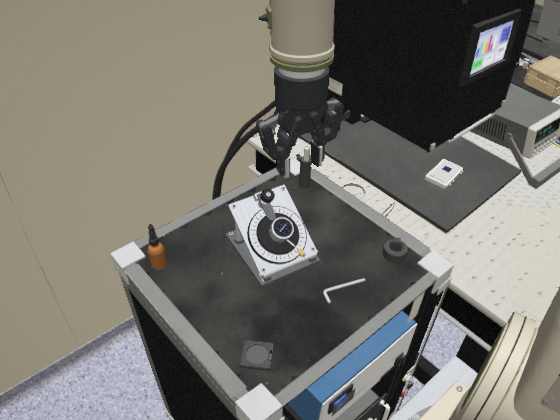

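Request:
send_rows --steps '[[[0,0,0],0],[[0,0,0],0],[[0,0,0],0],[[0,0,0],0],[[0,0,0],0],[[0,0,0],0],[[0,0,0],0],[[0,0,0],0]]'

```text
clock: 39.7
position: [0.4645, -0.0695, 0.2534]
ee_rot: [-0.633, 0.774, 0.008, -0.013]
ft_force: [0.7, 0.0, 0.2]
grip_width: 0.596
```

```bash
python3 - <<'E'
from workcell import manip
o=manip.get_obs();print(o["joint_pos"].round(2),abs(o["joint_velocities"]).max(),o["ft_force"])
print(manip.hand_in())
E
```

```text
[ 1.32  0.15 -1.35  1.75  0.16  1.39 -1.83] 0.0018761070067589134 [0.7159451  0.03279013 0.24822819]
the job is handed in; nothing more can be done
None
```

I backed the clamp off, turned the carrier to the rider, tightened the clamp again and let go. The job was handed in at about 39.7 s with the arm clear and at rest; no verdict was reported.

- **Clamp off:** I backed the screw off in two strokes, about 1.4 rad by my estimate. The strap's end rose about 2.5 mm, so it was clear of the skirt.
- **Carrier turned:** My first two strokes left the pointer short, because the grip slipped on the knob. A third, smaller stroke brought the pointer to about 0.455 rad, with the rider at about 0.475. That is roughly 1° off, against the 5° allowed.
- **Clamp tight:** I tightened in four strokes, up to 70 N grip, and turned further than the opening amount. I cannot read the screw's angle directly. The strap's end is back at its starting height (13.2 mm below the carrier's centre on my scale), and the screw's flutes look the same as at the start.
- **Last check:** After tightening, the scene picture shows the pointer still at the rider. The rider and the things round the stage look unmoved by eye; I did not measure them again. The wrist view from that last pose hid the pointer, so this check rests on the scene camera alone.

My scene and wrist camera measurements differed by about 4 mm. I corrected for this using the knob's centre as seen in each picture. The arm's third joint drifted to -1.35 rad, near its -1.47 limit but inside it. The tool was also left tilted about 2° from the 24 s mark onward.

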